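# Read a glaze test tile on the tilting colour meter

### The job

Stand the white reference rod upright in the round well of the colour meter, fully home, and let go of it. Then pick up the T-shaped clay test tile by its leg, tilt it to match the sloping reading face and hold its flat foot flush on the middle of that face, pressing the sprung face in about half-way (not to its stop). Finish while still gripping and pressing the tile there; do not change the stage's slope or disturb the jar, the bowl and the vase.

Things in the scene. Friction and masses are not known exactly. Their poses are not given: they have to be found in the camera images.
- rod_c (a point): Centre, half-way up, of the white ceramic reference rod: a loose plain cylinder 24 mm in diameter and 75 mm tall, about 75 g, with a slightly chamfered foot, standing upright on the bench. z runs along the rod, upward; its foot is 37.5 mm below this point.
- rod_foot (a point): Centre of the rod's underside (z up along the rod).
- rod: The same rod as a body; its origin is the centre of its underside.
- meter: The colour meter, fixed to the bench, place and yaw varying: grey base 130 (x) x 250 (y) x 18 mm, origin under its centre, z up. Seen from the robot the tilting stage is at its left end (centre at y = +60 mm) and the reference well at its right end (x = +30, y = -75 mm).
- well (a point): Centre of the mouth of the reference well: a round bore 27 mm in diameter and 29.5 mm deep with a chamfered mouth, open upward, in a 60 x 60 mm aluminium block whose top is 48 mm above the bench. Axes as meter. A lower display block stands on the robot's side. The seated rod's foot is 29.5 mm below this point, its top 45.5 mm above it.
- face_c (a point): Centre of the top of the reading face: an aluminium plate 90 x 88 x 8 mm with a round dark window in the middle, at the left end of the meter. z is the outward normal of the face, x runs up the slope (away from the robot), y is level across it. It sits on springs and sinks straight in along -z without tilting; this point sinks with it.
- face (a joint): How far the reading face is pressed in, in m: 0 at rest, 0.008 at its stop. It starts to move at about 2.5 N and then takes 1 N more per mm (10.5 N at the stop).
- stage (a joint): Slope of the stage that carries the reading face, in rad: 0 level, growing as the edge away from the robot rises; between 0.2 and 0.6 at the start. The stage turns about a level axis 45 mm above the bench along its edge nearest the robot; the hinge is clamped stiffly (slips at 4 N m) and is to be left as it is.
- stage_rim (a point): Middle of the stage plate's upper edge, 90 mm from its hinge axis (axes as in face_c).
- tile_c (a point): Centre, half-way up, of the loose T-shaped test tile of bare fired clay, about 100 g, standing on its foot: a square foot 56 x 56 x 9 mm, from whose middle rises a leg 12 mm thick (along y), 50 mm long (along x), its top 51 mm above the underside. z points from foot to leg; the underside is 25.5 mm below this point.
- tile_foot (a point): Centre of the flat underside of the tile's foot, the surface to be read (axes as in tile_c).
- tile: The tile as a body; its origin is the centre of its underside, axes as in tile_c.
- jar: Bystander: pale jar with a white lid, 68 mm in diameter, 85 mm tall; origin under its centre.
- bowl: Bystander: white bowl, 110 mm in diameter, 50 mm tall; origin under its centre.
- vase: Bystander: clay vase, 100 mm in diameter at the shoulder, 140 mm tall; origin under its centre.
There are look-alikes about, which are no part of the job. Of the things shaped like the rod, the white one is meant.

How it is judged:
By the outcome, as a careful person would: the job done as asked, in the order asked, and still so for the second after the job is handed in, while the arm keeps its last pose, push and grip.
It also fails if it takes over 64 s, if anything falls off the work surface, if the arm or the gripper's body presses on something with over 40 N, if the wrist force passes 120 N, or if a joint passes its speed limit or range.

### The arm

A 6-joint arm with a two-finger parallel gripper is mounted at the origin on the work surface. World frame = base frame: x ahead of the robot, y to its left, z up, the work surface at z = 0. Lengths are in mm, angles in rad, forces in N, time in s.
With the tool pointing down it reaches from about 325 to 900 mm from the base axis. Payload 6.1 kg.
Tool frame: the origin (TCP) lies midway between the tips of the shut fingers; the grasp point (between the pads) lies 19 mm behind it; z points along the fingers, y is the line along which they close (so a half turn about z gives the same grasp; the last joint's range is limited). The gripper opens to 87 mm and grips with 3 to 60 N. Pads are 19 mm wide; open, the fingers measure 117 mm over their backs; the gripper's body (75 mm by 190 mm) begins 51 mm behind the grasp point.
Start: joints at [1.131, 0.22, 1.526, -0, 1.395, -0.126], TCP at [192.92, 594.472, 222.538] pointing down, gripper open.
Joint ranges: [-2.98, 2.98], [-0.91, 2.08], [0.09, 2.57], [-1.24, 4.39], [0.2, 2.65], [-2.68, 2.68]. Speed limits (rad/s): [2.57, 2.57, 3.01, 3.14, 3.14, 3.14].

### API

Orientations are given as a unit quaternion [x, y, z, w].
In Python, from workcell import bot gives the robot as it stands.
- The arm moves only by the tool apply_moves, never from a script. Its argument "rows" is a list of rows, each a list of 7 numbers: the finger opening in m, from 0 to 0.087, then the shift along the tool's x, y, z in m, then the turn, a rotation vector about the tool's x, y, z in degrees. In form: [[hand, dx, dy, dz, wx, wy, wz], ...]. A call has 1 to 12 rows; each row shifts and turns the commanded pose from where the row before left it, along the tool's axes as they then stand; what a row does not reach is not made up. A row lasts 1/10 s, in which the tool goes at most 50 mm and 8.59 degrees, less where a joint would pass 70% of its speed; a pose out of reach is approached as far as the arm can. A call is refused whole if a number of a shift passes 0.05 or a number of a turn 8.59, either way. A call with a gripper value outside its range is refused whole. The fingers move at their own pace and stop on an object; "force" is the grip in N (left out, the last holds). Time passes only in rows, so rows that do not move let the fingers close. It gives the time, the measured TCP pose, the force, the opening and the grip force at its end, in the units of the state.
- bot.state(): the state, without advancing time (a new reading comes with each control period).
- bot.camera(name): name is "scene" or "side" or "wrist"; returns the picture (480x640x3 uint8, red, green, blue); there is no depth.
- bot.camera_info(name): a dict with "vfov" (degrees; the focal length in pixels is half the picture's height over the tangent of half this angle, whatever the lens; pixels are square), "cx", "cy" (the principal point, pixels), "T" (4x4, takes a point from camera to world coordinates); the wrist camera has in their place "tool_from_camera" (4x4, takes a point from camera to tool coordinates, whose origin is the TCP and whose axes are the flange's). Camera axes: x right, y up, looking along -z (the intrinsics and any distortion apply to the point x, -y, -z); pixel columns grow to the right and rows downward; lengths in mm; the calibration is good to about 2 mm. A picture is of the moment at which its call begins: read the wrist's pose just before it. camera_info takes no time and is no camera call.
- bot.job_done(): hands the job in; it is judged then, once.
The state is a dict: "t": time; "joint_pos": joint angles; "joint_vel": joint speeds; "effort": joint torques, N m; "tcp_pos": TCP position; "eef_rot": TCP orientation; "force": force on the tool from outside, world axes, zero at the start; "torque": the same for the moment, N m; "finger_gap": finger opening in mm; "gripper_force": force on a finger pad.
Only numpy, scipy, OpenCV 4.12 (cv2) and the standard library are available. Lean on these libraries where they do the work, as an engineer would, in place of code of your own. Each camera call takes 0.05 s, during which the arm holds its last target. There are 200 camera calls.

## Working session

There is one attempt and no reset: what is moved stays moved. The work goes in short steps, Python scripts to look and compute and a tool call to move; the robot and the scene stay as the last step left them, time stands still between calls to the robot, and variables do not carry over. Pictures are saved under pics/ and viewed, at most 10 in all, crops included, and the job is handed in when it is done.

Besides the shell and the picture viewer there is one more tool, called after "Emit:" as a command line: name --pt "numbers of a row" for each row, then --argument value for the rest. apply_moves: Moves the arm, as the interface text tells. Its arguments: {"type":"object","properties":{"rows":{"type":"array"},"force":{"type":"number"}},"required":["rows"]}

```bash
mkdir -p pics; ls
python3 - <<'E'
from workcell import bot
import cv2,json
for n in("scene","side","wrist"):
    i=bot.camera_info(n);print(n,{k:(v if not hasattr(v,'tolist') else v.tolist()) for k,v in i.items()})
    if n!="wrist": cv2.imwrite(f"pics/{n}0.png",bot.camera(n)[:,:,::-1])
print(bot.state())
E
```

```text
pics
scene {'vfov': 57.68293068920415, 'cx': 331.1041687819886, 'cy': 237.02218155569315, 'T': [[-0.8553417948820466, -0.3780293723389288, 0.35423750165248524, 885.8337811839165], [0.5180640404076372, -0.6244733344986959, 0.5845020996853595, 480.6162857721088], [0.0002529119865723592, 0.6834667864271938, 0.7299815668127597, 699.2533206704369], [0.0, 0.0, 0.0, 1.0]]}
side {'vfov': 57.274576942873374, 'cx': 314.7456494466839, 'cy': 237.22807943406042, 'T': [[0.9132013922482359, 0.22302785252184004, -0.34105981029048205, 196.18083925241643], [-0.4074090619934783, 0.48117704544816164, -0.7762000432487568, -860.8799218307106], [-0.009004076936444916, 0.8477778175520246, 0.5302751160154967, 625.1363626839196], [0.0, 0.0, 0.0, 1.0]]}
wrist {'vfov': 58.21973203705285, 'cx': 320.2994931020815, 'cy': 247.11710208089275, 'tool_from_camera': [[-0.00019538613199943458, 0.9530106518096887, 0.3029367250128806, 82.88864290441684], [0.9999999404359143, 0.00027239704458296467, -0.00021196229887567071, -0.47198221832300824], [-0.00028452139719976216, 0.3029366655542381, -0.9530106482670864, -162.2461447112519], [0.0, 0.0, 0.0, 1.0]]}
{'t': 0.1, 'joint_pos': array([ 1.13092214e+00,  2.21143607e-01,  1.52751647e+00,  2.13766590e-06,
        1.39469725e+00, -1.26096898e-01]), 'joint_vel': array([ 0.0007544 , -0.00019567, -0.00334607,  0.00013617, -0.00044545,
        0.0004515 ]), 'effort': array([ 1.69045481e-03, -4.95944560e+01, -3.88521445e+01,  7.01275840e-02,
        5.14767179e-02, -2.14780965e-05]), 'tcp_pos': array([192.66630972, 593.96661868, 221.53845427]), 'eef_rot': array([ 1.56245949e-01,  9.87717786e-01, -8.46947027e-04, -2.47379038e-04]), 'force': array([-0.75502327,  1.38394311, -0.78731478]), 'torque': array([ 0.02725887, -0.00666348, -0.03603964]), 'gripper_force': 0.0, 'finger_gap': 86.97009826583732}
```

View pics/scene0.png

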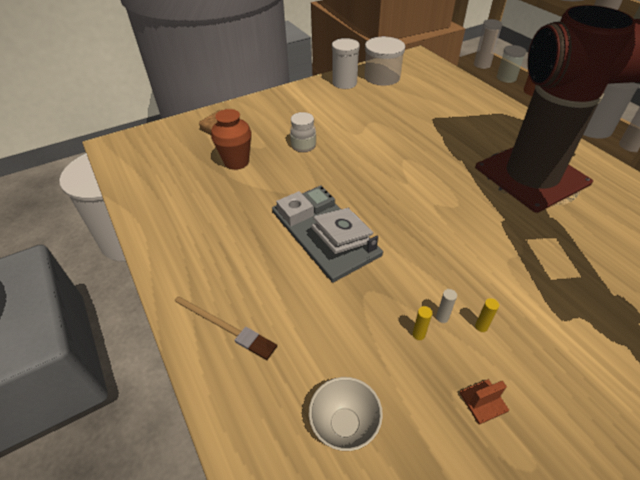

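View pics/side0.png

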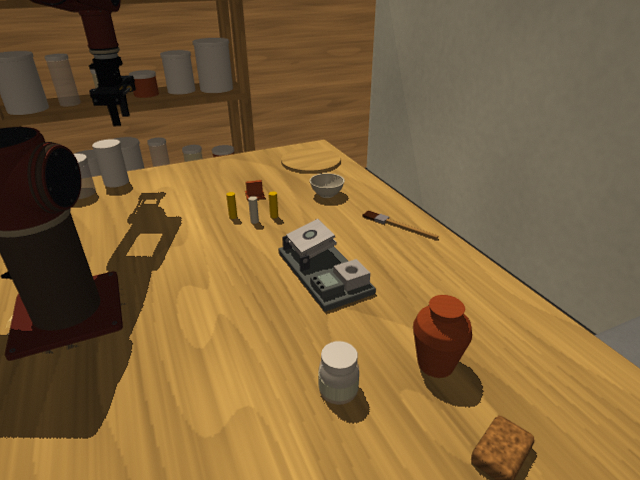

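Rod candidates in the scene view are yellow (423,323), white/grey (447,305) and yellow (487,315). The middle one is the white rod, at (254,210) in the side view. The tile is at (485,400) in scene, the well at (295,204), and the face window at (344,224). Next I'll confirm with a crop and compute positions.

```bash
cat > h.py <<'E'
import numpy as np,cv2
from workcell import bot
from scipy.spatial.transform import Rotation as R
def pose():
    s=bot.state();T=np.eye(4);T[:3,:3]=R.from_quat(s['eef_rot']).as_matrix();T[:3,3]=s['tcp_pos'];return T
def cam(n,T=None):
    i=bot.camera_info(n)
    C=np.array(i['T']) if n!='wrist' else (pose() if T is None else T)@np.array(i['tool_from_camera'])
    return C,240/np.tan(np.radians(i['vfov']/2)),i['cx'],i['cy']
def ray(c,u,v):
    C,f,cx,cy=c;d=C[:3,:3]@np.array([(u-cx)/f,-(v-cy)/f,-1.]);return C[:3,3],d/np.linalg.norm(d)
def onz(c,u,v,z):
    o,d=ray(c,u,v);return o+d*(z-o[2])/d[2]
def tri(c1,p1,c2,p2):
    o1,d1=ray(c1,*p1);o2,d2=ray(c2,*p2)
    a,b=np.linalg.lstsq(np.c_[d1,-d2],o2-o1,rcond=None)[0]
    return (o1+a*d1+o2+b*d2)/2,np.linalg.norm(o1+a*d1-o2-b*d2)
def proj(c,P):
    C,f,cx,cy=c;q=np.linalg.inv(C)@np.r_[P,1];return cx+f*q[0]/-q[2],cy-f*q[1]/-q[2]
def blobs(m,amin=30):
    n,l,s,c=cv2.connectedComponentsWithStats(m.astype(np.uint8));return [(tuple(s[i]),c[i].round(1)) for i in range(1,n) if s[i][4]>=amin]
E
python3 - <<'E'
from h import *
np.set_printoptions(precision=1,suppress=True)
s,d=cam('scene'),cam('side')
a,b=cv2.imread('pics/scene0.png'),cv2.imread('pics/side0.png')
for n,p,q in(('rod',(447,305),(254,211)),('yelA',(423,323),(232,206)),('yelB',(487,315),(273,205)),('well',(295,204),(352,270)),('face',(344,224),(310,235)),('tile',(485,402),(255,191)),('bowl',(345,413),(327,187)),('jar',(303,132),(340,373)),('vase',(232,140),(442,337))):
    print(n,*tri(s,p,d,q))
for p in((334,278),(382,250),(272,211)):print('base top',onz(s,*p,18))
print('rod foot',onz(s,444,320,0))
z1=cv2.resize(a[270:430,390:530],None,fx=4,fy=3.6);z2=cv2.resize(b[170:230,215:295],None,fx=3,fy=9.6)
cv2.imwrite('pics/crop.png',np.hstack([cv2.resize(a[270:430,390:530],(400,457)),cv2.resize(b[165:230,215:295],(400,457),interpolation=2)]))
T=pose();w=bot.camera('wrist');cv2.imwrite('pics/w0.png',w[:,:,::-1])
E
```

```text
rod [474.9 202.8  36.1] 6.506585901084953
yelA [472.4 219.1  27.7] 107.1251640041424
yelB [495.9 244.3  53.7] 110.76908933054568
well [ 586.6 -171.2   45.1] 3.94662667285313
face [543.1 -38.4  73.6] 3.9865303308778284
tile [530.2 366.   13.6] 0.5726396009151206
bowl [734.6 269.1  27.9] 3.381231627910495
jar [ 433.5 -414.9   41.2] 4.182512508259308
vase [ 620.6 -439.1   68.4] 2.810456719535327
base top [607.6  32.6  18. ]
base top [483.7  21.7  18. ]
base top [ 628.  -203.4   18. ]
rod foot [476.2 211.2  -0. ]
```

View pics/crop.png

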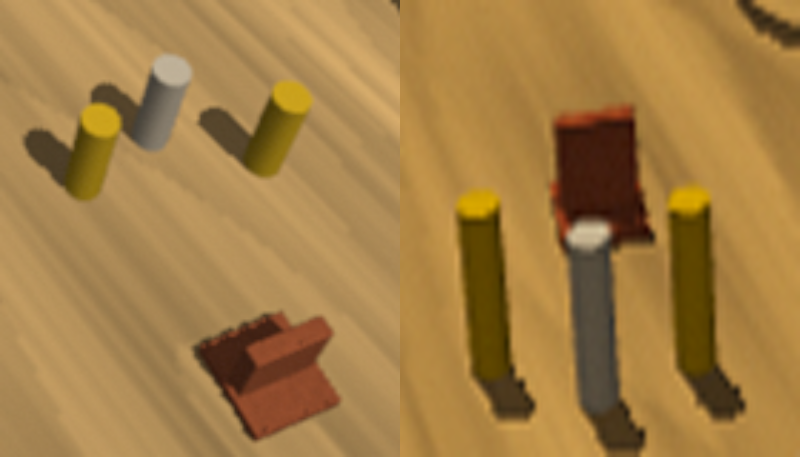

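View pics/w0.png

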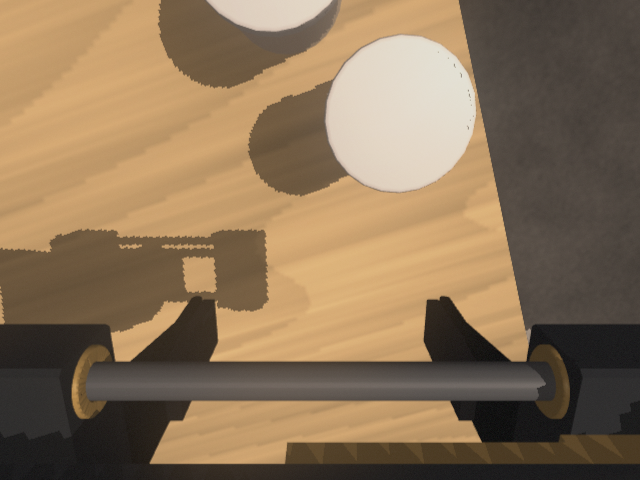

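```bash
cat >> h.py <<'E'
from scipy.linalg import logm,expm
def down(xyz,yaw):  # tool pointing down, tool y axis at 'yaw' (rad) in world
    y=np.array([np.cos(yaw),np.sin(yaw),0]);z=np.array([0,0,-1.]);T=np.eye(4);T[:3,:3]=np.c_[np.cross(y,z),y,z];T[:3,3]=xyz;return T
def rows(A,B,n=None):  # equal row to be repeated n times from A to B (mm poses)
    D=np.linalg.inv(A)@B;L=np.real(logm(D));w=np.degrees(R.from_matrix(D[:3,:3]).magnitude())
    n=n or int(np.ceil(max(w/8.3,np.linalg.norm(D[:3,3])/48)));E=expm(L/n)
    print('n=%d'%n,'shift_m',(E[:3,3]/1000).round(4),'turn_deg',np.degrees(R.from_matrix(E[:3,:3]).as_rotvec()).round(2));return n
E
python3 - <<'E'
from h import *
np.set_printoptions(precision=1,suppress=True)
s,d=cam('scene'),cam('side')
for n,p,q in(('rod',(450.2,294.5),(252.6,198.4)),('yelA',(425,312),(273,193.6)),('yelB',(492.2,304),(230.8,194))):
    print(n,*tri(s,p,d,q),onz(s,*p,75),onz(d,*q,75))
# tile foot mask
a=cv2.imread('pics/scene0.png')
for p in((482,423),(509,408),(460,390)):print('tile corner',onz(s,*p,9))
A=pose();y=np.arctan2(*A[:2,1][::-1]);print(A,np.degrees(y))
E
```

```text
rod [476.7 205.1  73.5] 2.7212249500251624 [476.2 206.1  75. ] [476.8 200.8  75. ]
yelA [537.8 210.2  73.2] 3.3386800194040247 [537.1 211.4  75. ] [537.8 205.   75. ]
yelB [428.8 257.7  73.7] 3.1291757492057624 [428.  258.5  75. ] [429.2 253.   75. ]
tile corner [555.4 386.9   9. ]
tile corner [501.9 392.1   9. ]
tile corner [548.1 329.7   9. ]
[[ -1.    0.3  -0.  192.7]
 [  0.3   1.   -0.  594. ]
 [  0.   -0.   -1.  221.7]
 [  0.    0.    0.    1. ]] 72.0185271517131
```

Run:
```python
from h import *
A=pose();A[:3,:3]=down([0]*3,np.radians(72))[:3,:3]
rows(A,down([476,205,190],np.radians(72)),12)
```

```text
n=12 shift_m [-0.0325 -0.0235  0.0026] turn_deg [ 0. -0. -0.]
```

Emit:
apply_moves --pt "0.087 -0.0325 -0.0235 0.0026 0 0 0" --pt "0.087 -0.0325 -0.0235 0.0026 0 0 0" --pt "0.087 -0.0325 -0.0235 0.0026 0 0 0" --pt "0.087 -0.0325 -0.0235 0.0026 0 0 0" --pt "0.087 -0.0325 -0.0235 0.0026 0 0 0" --pt "0.087 -0.0325 -0.0235 0.0026 0 0 0" --pt "0.087 -0.0325 -0.0235 0.0026 0 0 0" --pt "0.087 -0.0325 -0.0235 0.0026 0 0 0" --pt "0.087 -0.0325 -0.0235 0.0026 0 0 0" --pt "0.087 -0.0325 -0.0235 0.0026 0 0 0" --pt "0.087 -0.0325 -0.0235 0.0026 0 0 0" --pt "0.087 -0.0325 -0.0235 0.0026 0 0 0"

```text
t: 1.35
tcp_pos: [477.4, 204.4, 191.1]
eef_rot: [0.156, 0.988, 0.0, -0.0]
force: [0.2, 0.8, 0.1]
finger_gap: 87.2
gripper_force: 0.0
```

Emit:
apply_moves --pt "0.087 0 0 0 0 0 0" --pt "0.087 0 0 0 0 0 0"

```text
t: 1.55
tcp_pos: [476.8, 205.2, 190.9]
eef_rot: [0.157, 0.988, -0.0, -0.001]
force: [-0.5, 0.6, 0.2]
finger_gap: 87.3
gripper_force: 0.0
```

Run:
```python
from h import *
A=pose();c=cam('wrist',A);w=bot.camera('wrist')
cv2.imwrite('pics/w1.png',w[:,:,::-1]);print(A[:3,3],proj(c,[476,205,75]))
h=cv2.cvtColor(w,cv2.COLOR_RGB2HSV);m=(h[:,:,1]<50)&(h[:,:,2]>110)
for b in blobs(m,150):print(b,onz(c,*b[1],75))
```

```text
[476.80009578 205.22423827 190.92704684] (np.float64(320.25051918924424), np.float64(238.4826510994651))
((np.int32(115), np.int32(339), np.int32(34), np.int32(21), np.int32(337)), array([130., 351.])) [514.3133868   45.69696783  75.        ]
((np.int32(208), np.int32(382), np.int32(341), np.int32(7), np.int32(1652)), array([379.7, 385. ])) [599.30313345 211.76672034  75.        ]
```

View pics/w1.png

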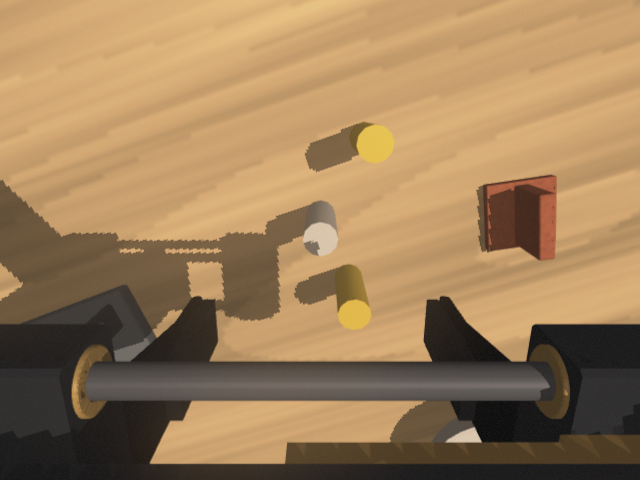

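The white rod top sits at (320,238), exactly where I predicted. The yellow rods are at (375,144) and (354,314), clear of the fingers. The tile is at (520,215), with its leg nearly parallel to tool x. Descending to grasp.

Emit:
apply_moves --pt "0.087 0 0 0.04 0 0 0" --pt "0.087 0 0 0.04 0 0 0" --pt "0.087 0 0 0.035 0 0 0" --pt "0.087 0 0 0.024 0 0 0" --pt "0.087 0 0 0.01 0 0 0" --pt "0.02 0 0 0 0 0 0" --pt "0.02 0 0 0 0 0 0" --pt "0.02 0 0 0 0 0 0" --pt "0.02 0 0 0 0 0 0" --pt "0.02 0 0 0 0 0 0" --pt "0.02 0 0 0 0 0 0" --pt "0.02 0 0 0 0 0 0" --force 25

```text
t: 2.8
tcp_pos: [477.0, 205.8, 42.6]
eef_rot: [0.156, 0.988, 0.0, 0.0]
force: [-0.2, 0.7, -0.6]
finger_gap: 38.7
gripper_force: 0.0
```

Emit:
apply_moves --pt "0.02 0 0 -0.02 0 0 0" --pt "0.02 0 0 -0.05 0 0 0" --pt "0.02 0 0 -0.05 0 0 0"

```text
t: 3.1
tcp_pos: [475.5, 205.4, 162.4]
eef_rot: [0.156, 0.988, -0.001, -0.002]
force: [0.2, 0.7, -0.9]
finger_gap: 21.6
gripper_force: 0.0
```

Run:
```python
from h import *
A=pose();s=bot.state();print(A[:3,3],s['finger_gap'],s['gripper_force'],s['force'])
y=np.arctan2(A[1,1],A[0,1]);rows(down(A[:3,3],y),down([586.5,-171,162],y),9)
```

```text
[475.50271756 205.42174527 162.427076  ] 21.570053258554 0.0 [ 0.24711115  0.68811745 -0.87825771]
n=9 shift_m [-0.0246 -0.036   0.    ] turn_deg [ 0.  0. -0.]
```

The fingers hadn't closed before I lifted (gap 38.7 mm), so the grasp missed. I'll check whether the rod still stands where it was.

Run:
```python
from h import *
A=pose();c=cam('wrist',A);w=bot.camera('wrist')
cv2.imwrite('pics/w2.png',np.hstack([w[100:330,180:580],cv2.resize(bot.camera('side')[165:235,200:320],(400,233))[:230]])[:,:,::-1]);print(proj(c,[476,205,75]),proj(c,[537,210,75]))
h=cv2.cvtColor(w,cv2.COLOR_RGB2HSV)
```

```text
(np.float64(320.8476768267423), np.float64(253.95982861329065)) (np.float64(357.1246975535582), np.float64(336.4171004336821))
```

View pics/w2.png

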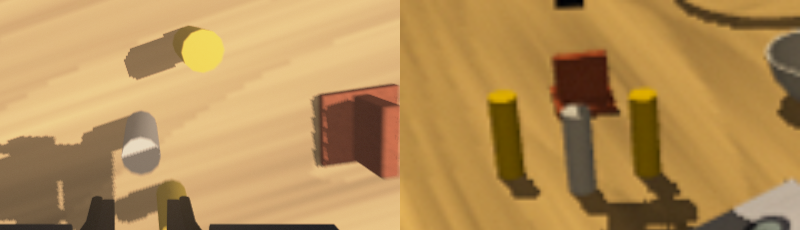

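The rod is upright and unmoved, with its top at (321,255) against a predicted (321,254). I'll reopen, descend and wait for the fingers.

Emit:
apply_moves --pt "0.06 0 0 0 0 0 0" --pt "0.06 0 0 0.01 0 0 0" --pt "0.06 0 0 0.01 0 0 0" --pt "0.06 0 0 0.01 0 0 0" --pt "0.06 0 0 0.01 0 0 0" --pt "0.06 0 0 0.01 0 0 0" --pt "0.06 0 0 0.01 0 0 0" --force 25

```text
t: 3.9
tcp_pos: [476.5, 205.7, 101.0]
eef_rot: [0.156, 0.988, -0.0, -0.0]
force: [0.2, 0.6, 0.3]
finger_gap: 59.0
gripper_force: 0.0
```

Emit:
apply_moves --pt "0.06 0 0 0.02 0 0 0" --pt "0.06 0 0 0.02 0 0 0" --pt "0.06 0 0 0.014 0 0 0" --pt "0.06 0 0 0.005 0 0 0" --pt "0.015 0 0 0 0 0 0" --pt "0.015 0 0 0 0 0 0" --pt "0.015 0 0 0 0 0 0" --pt "0.015 0 0 0 0 0 0" --pt "0.015 0 0 0 0 0 0" --pt "0.015 0 0 0 0 0 0" --pt "0.015 0 0 0 0 0 0" --pt "0.015 0 0 0 0 0 0"

```text
t: 5.1
tcp_pos: [477.2, 206.0, 43.8]
eef_rot: [0.156, 0.988, 0.0, 0.0]
force: [-0.7, -0.1, 3.0]
finger_gap: 23.3
gripper_force: 24.9
```

Emit:
apply_moves --pt "0.015 0 0 -0.02 0 0 0" --pt "0.015 0 0 -0.045 0 0 0" --pt "0.015 0 0 -0.045 0 0 0" --pt "0.015 0 0 -0.045 0 0 0"

```text
t: 5.5
tcp_pos: [476.1, 205.7, 199.3]
eef_rot: [0.156, 0.988, -0.0, -0.001]
force: [1.6, -0.2, -1.1]
finger_gap: 23.6
gripper_force: 24.9
```

Emit:
apply_moves --pt "0.015 -0.0123 -0.018 0 0 0 0" --pt "0.015 -0.0246 -0.036 0 0 0 0" --pt "0.015 -0.0246 -0.036 0 0 0 0" --pt "0.015 -0.0246 -0.036 0 0 0 0" --pt "0.015 -0.0246 -0.036 0 0 0 0" --pt "0.015 -0.0246 -0.036 0 0 0 0" --pt "0.015 -0.0246 -0.036 0 0 0 0" --pt "0.015 -0.0246 -0.036 0 0 0 0" --pt "0.015 -0.0246 -0.036 0 0 0 0" --pt "0.015 -0.0123 -0.018 0 0 0 0" --pt "0.015 0 0 0 0 0 0" --pt "0.015 0 0 0 0 0 0"

```text
t: 6.7
tcp_pos: [586.9, -170.6, 197.5]
eef_rot: [0.157, 0.988, 0.0, -0.001]
force: [0.4, -0.1, -1.1]
finger_gap: 23.3
gripper_force: 24.9
```

Run:
```python
from h import *
A=pose();c=cam('wrist',A);w=bot.camera('wrist')
cv2.imwrite('pics/w3.png',w[:,:,::-1]);print(A[:3,3],R.from_matrix(A[:3,:3]).as_quat(),bot.state()['finger_gap'],proj(c,[586.5,-171,48]),proj(c,A[:3,3]+[0,0,-43.8]))
```

```text
[ 586.85429158 -170.63475778  197.45237861] [ 1.56835147e-01  9.87624322e-01  4.60543177e-04 -8.50632946e-04] 22.995951086457765 (np.float64(320.09191114271266), np.float64(226.53399478120366)) (np.float64(321.07788070092033), np.float64(279.5163068285752))
```

View pics/w3.png

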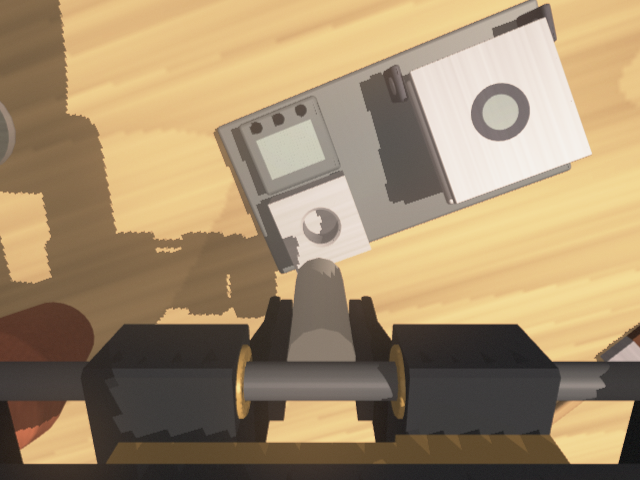

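The well mouth is at about (321,226), the rod foot at about (321,270) and the face window at (500,112). The plate corners are (410,73), (545,18), (591,154) and (451,203). Refining the mouth centre and the plate pose numerically.

Run:
```python
from h import *
np.set_printoptions(precision=2,suppress=True)
a=cv2.imread('pics/w3.png');g=cv2.cvtColor(a,cv2.COLOR_BGR2GRAY)
A=pose();c=cam('wrist',A)
for th in(150,165,180):
    m=g[195:262,290:355]<th
    ys,xs=np.nonzero(cv2.Canny(g[200:255,295:348],60,120))
    for b in blobs(m,200):print(th,b[0],b[1]+[290,195])
# radial edge search for mouth: outermost bright->dark
p=[]
for t in np.arange(0,2*np.pi,.1):
    r=np.arange(26,10,-.25);v=[float(g[int(round(226+q*np.sin(t))),int(round(321+q*np.cos(t)))]) for q in r]
    k=np.argmax(np.array(v[:-6])-np.array(v[6:]));p.append([321+(r[k]-.75)*np.cos(t),226+(r[k]-.75)*np.sin(t)])
e=cv2.fitEllipse(np.float32(p));print(e,onz(c,*e[0],48))
# plate
m=((g>195)&(a.max(2)-a.min(2)<40)).astype(np.uint8);m[:,:400]=0;m[210:]=0
cs=max(cv2.findContours(m,0,2)[0],key=cv2.contourArea);q=cv2.approxPolyDP(cs,6,True)[:,0];print(q)
print('window',onz(c,500,112,75))
```

```text
150 (np.int32(13), np.int32(14), np.int32(37), np.int32(35), np.int32(668)) [324.5 227.2]
165 (np.int32(13), np.int32(13), np.int32(38), np.int32(36), np.int32(748)) [324.4 227. ]
180 (np.int32(13), np.int32(13), np.int32(38), np.int32(36), np.int32(800)) [324.5 227.1]
180 (np.int32(0), np.int32(41), np.int32(9), np.int32(26), np.int32(203)) [293.5 249.2]
((320.4564514160156, 224.9121856689453), (36.15211486816406, 39.18128204345703), 83.06587982177734) [ 585.58 -169.65   48.  ]
[[545  18]
 [411  71]
 [457 202]
 [591 153]]
window [543.94 -37.    75.  ]
```

Emit:
apply_moves --pt "0.015 0.0011 0.0006 0.035 0 0 0" --pt "0.015 0 0 0.035 0 0 0" --pt "0.015 0 0 0.02 0 0 0" --pt "0.015 0 0 0.005 0 0 0" --pt "0.015 0 0 0 0 0 0"

```text
t: 7.25
tcp_pos: [586.0, -168.4, 102.8]
eef_rot: [0.156, 0.988, 0.0, -0.001]
force: [-0.2, -0.6, 0.3]
finger_gap: 23.1
gripper_force: 24.9
```

Emit:
apply_moves --pt "0.015 0 0 0.004 0 0 0" --pt "0.015 0 0 0.004 0 0 0" --pt "0.015 0 0 0.003 0 0 0"

```text
t: 7.55
tcp_pos: [587.2, -169.9, 93.2]
eef_rot: [0.156, 0.988, -0.0, 0.001]
force: [-0.1, 1.3, -1.0]
finger_gap: 23.3
gripper_force: 24.9
```

Emit:
apply_moves --pt "0.015 0 0 0.003 0 0 0" --pt "0.015 0 0 0.003 0 0 0" --pt "0.015 0 0 0.003 0 0 0"

```text
t: 7.85
tcp_pos: [586.5, -169.8, 83.2]
eef_rot: [0.156, 0.988, -0.0, 0.0]
force: [-0.9, -0.6, -1.2]
finger_gap: 23.7
gripper_force: 24.9
```

Emit:
apply_moves --pt "0.015 0 0 0.004 0 0 0" --pt "0.015 0 0 0.004 0 0 0" --pt "0.015 0 0 0.004 0 0 0" --pt "0.015 0 0 0.004 0 0 0"

```text
t: 8.25
tcp_pos: [586.5, -169.7, 66.9]
eef_rot: [0.156, 0.988, 0.0, -0.0]
force: [-0.8, -0.1, -0.9]
finger_gap: 23.0
gripper_force: 24.9
```

Emit:
apply_moves --pt "0.015 0 0 0.002 0 0 0" --pt "0.015 0 0 0.002 0 0 0"

```text
t: 8.45
tcp_pos: [586.5, -169.7, 63.1]
eef_rot: [0.156, 0.988, 0.0, -0.0]
force: [0.8, 0.1, -0.8]
finger_gap: 23.3
gripper_force: 24.9
```

Emit:
apply_moves --pt "0.015 0 0 0.001 0 0 0" --pt "0.015 0 0 0.001 0 0 0"

```text
t: 8.65
tcp_pos: [587.0, -170.0, 62.2]
eef_rot: [0.156, 0.988, -0.0, 0.0]
force: [-2.8, -0.2, 7.6]
finger_gap: 23.5
gripper_force: 24.9
```

Contact at the bottom, 7.6 N at the expected height. Releasing.

Emit:
apply_moves --pt "0.05 0 0 0 0 0 0" --pt "0.05 0 0 0 0 0 0" --pt "0.05 0 0 0 0 0 0" --pt "0.05 0 0 0 0 0 0" --pt "0.05 0 0 0 0 0 0"

```text
t: 9.15
tcp_pos: [586.5, -169.7, 61.2]
eef_rot: [0.156, 0.988, 0.0, -0.0]
force: [-0.0, 1.2, 0.6]
finger_gap: 48.2
gripper_force: 0.0
```

Emit:
apply_moves --pt "0.05 0 0 -0.01 0 0 0" --pt "0.05 0 0 -0.02 0 0 0" --pt "0.05 0 0 -0.04 0 0 0" --pt "0.05 0 0 -0.05 0 0 0" --pt "0.05 0 0 -0.03 0 0 0" --pt "0.05 0 0 0 0 0 0"

```text
t: 9.75
tcp_pos: [589.9, -171.1, 219.2]
eef_rot: [0.156, 0.988, -0.002, 0.006]
force: [-0.1, 0.6, 0.7]
finger_gap: 50.3
gripper_force: 0.0
```

Run:
```python
from h import *
np.set_printoptions(precision=2,suppress=True)
A=pose();c=cam('wrist',A);w=bot.camera('wrist');cv2.imwrite('pics/w4.png',w[:,:,::-1])
print(A[:3,3],[proj(c,[586.5,-169.7,z]) for z in(93.5,103,48)])
g=cv2.cvtColor(w,cv2.COLOR_RGB2GRAY);h=cv2.cvtColor(w,cv2.COLOR_RGB2HSV)
x=w[:, :].astype(int)
m=(h[:,:,1]<45)&(g>150)
for b in blobs(m,300):print(b)
y=np.arctan2(A[1,1],A[0,1]);rows(down(A[:3,3],y),down([530,362,212],y),12)
# tile yaw/position from w1 (hover over rod)
B=down([476.8,205.2,190.9],y);c1=cam('wrist',B)
for p in((486,184),(489,250),(556,176)):print('foot',onz(c1,*p,9))
for p in((541,192),(541,259),(555,258)):print('leg top',onz(c1,*p,51))
```

```text
[ 589.92 -171.14  219.19] [(np.float64(321.5510282198959), np.float64(228.07253834191582)), (np.float64(321.5775760497214), np.float64(231.93179747242678)), (np.float64(321.4433428468149), np.float64(212.41831115963183))]
((np.int32(375), np.int32(0), np.int32(199), np.int32(191), np.int32(17961)), array([484.6,  95.7]))
((np.int32(472), np.int32(88), np.int32(34), np.int32(33), np.int32(873)), array([488.4, 103.9]))
((np.int32(260), np.int32(111), np.int32(65), np.int32(57), np.int32(2263)), array([292.1, 139.3]))
((np.int32(271), np.int32(164), np.int32(97), np.int32(94), np.int32(4375)), array([323.2, 210.5]))
((np.int32(598), np.int32(325), np.int32(38), np.int32(32), np.int32(647)), array([616.4, 340.7]))
n=12 shift_m [0.02 0.04 0.  ] turn_deg [0. 0. 0.]
foot [492.42 339.2    9.  ]
foot [548.05 330.59   9.  ]
foot [503.33 393.47   9.  ]
leg top [498.48 361.77  51.  ]
leg top [548.57 353.69  51.  ]
leg top [551.   363.69  51.  ]
```

Emit:
apply_moves --pt "0.05 0.01 0.02 0 0 0 0" --pt "0.05 0.02 0.04 0 0 0 0" --pt "0.05 0.02 0.04 0 0 0 0" --pt "0.05 0.02 0.04 0 0 0 0" --pt "0.05 0.02 0.04 0 0 0 0" --pt "0.05 0.02 0.04 0 0 0 0" --pt "0.05 0.02 0.04 0 0 0 0" --pt "0.05 0.02 0.04 0 0 0 0" --pt "0.05 0.02 0.04 0 0 0 0" --pt "0.05 0.02 0.04 0 0 0 0" --pt "0.05 0.02 0.04 0 0 0 0" --pt "0.05 0.02 0.04 0 0 0 0"

```text
t: 11.0
tcp_pos: [508.4, 340.1, 209.9]
eef_rot: [0.156, 0.988, -0.001, -0.001]
force: [0.5, 0.1, -0.7]
finger_gap: 50.2
gripper_force: 0.0
```

Emit:
apply_moves --pt "0.05 0.01 0.02 0 0 0 -4.5" --pt "0.05 0 0 0 0 0 -4.5" --pt "0.05 0 0 0 0 0 0" --pt "0.05 0 0 0 0 0 0"

```text
t: 11.4
tcp_pos: [505.9, 360.4, 210.2]
eef_rot: [0.079, 0.997, -0.001, -0.001]
force: [0.9, 0.2, 0.4]
finger_gap: 49.9
gripper_force: 0.0
```

Run:
```python
from h import *
np.set_printoptions(precision=2,suppress=True)
A=pose();c=cam('wrist',A);w=bot.camera('wrist');cv2.imwrite('pics/w5.png',w[:,:,::-1])
y=np.arctan2(A[1,1],A[0,1]);print(A[:3,3],np.degrees(y),proj(c,[525.5,362.3,51]))
h=cv2.cvtColor(w,cv2.COLOR_RGB2HSV);m=(((h[:,:,0]<9)|(h[:,:,0]>172))&(h[:,:,1]>120)).astype(np.uint8)
m[320:]=0
cs=max(cv2.findContours(m,0,2)[0],key=cv2.contourArea);q=cv2.approxPolyDP(cs,4,True)[:,0]
for p in q:print(p,onz(c,*map(float,p),0),onz(c,*map(float,p),9),onz(c,*map(float,p),51))
# bright leg top
v=h[:,:,2]; n=(m>0)&(v>np.percentile(v[m>0],60))
for b in blobs(n,200):
    print(b,onz(c,*b[1],51))
    l=np.zeros_like(m);  
print(np.percentile(v[m>0],[5,25,50,75,95]))
```

```text
[505.87 360.39 210.16] 80.89558566415576 (np.float64(327.6309406915622), np.float64(247.27702902684595))
[329 245] [539.64 362.13   0.  ] [536.85 362.4    9.  ] [523.83 363.64  51.  ]
[180.  180.  185.  187.  189.8]
```

View pics/w5.png

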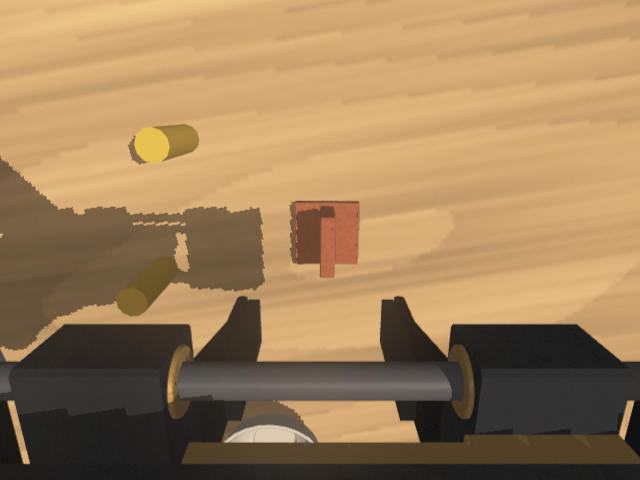

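The leg top runs from (321,218) to (334,277), centred at (327.7,247.3) as predicted and aligned with the tool. Descending to grip the leg.

Emit:
apply_moves --pt "0.05 -0.0191 0.005 0 0 0 0" --pt "0.05 0 0 0.045 0 0 0" --pt "0.05 0 0 0.045 0 0 0" --pt "0.05 0 0 0.045 0 0 0" --pt "0.05 0 0 0.03 0 0 0" --pt "0.05 0 0 0.02 0 0 0" --pt "0.05 0 0 0.011 0 0 0" --pt "0.05 0 0 0 0 0 0"

```text
t: 12.25
tcp_pos: [525.1, 361.6, 13.6]
eef_rot: [0.079, 0.997, -0.001, -0.001]
force: [0.1, 0.6, 0.3]
finger_gap: 49.5
gripper_force: 0.0
```

Emit:
apply_moves --pt "0.005 0 0 0 0 0 0" --pt "0.005 0 0 0 0 0 0" --pt "0.005 0 0 0 0 0 0" --pt "0.005 0 0 0 0 0 0" --pt "0.005 0 0 0 0 0 0" --pt "0.005 0 0 0 0 0 0" --pt "0.005 0 0 0 0 0 0" --pt "0.005 0 0 0 0 0 0" --force 40

```text
t: 13.05
tcp_pos: [526.2, 362.9, 15.7]
eef_rot: [0.078, 0.997, 0.0, 0.0]
force: [-0.6, -0.2, 3.5]
finger_gap: 11.5
gripper_force: 40.0
```

Emit:
apply_moves --pt "0.005 0 0 -0.015 0 0 0" --pt "0.005 0 0 -0.045 0 0 0" --pt "0.005 0 0 -0.045 0 0 0" --pt "0.005 0 0 -0.045 0 0 0" --pt "0.005 0 0 -0.045 0 0 0" --pt "0.005 0 0 -0.01 0 0 0" --pt "0.005 0 0 0 0 0 0"

```text
t: 13.75
tcp_pos: [527.5, 363.6, 224.2]
eef_rot: [0.078, 0.997, 0.002, 0.003]
force: [0.2, 0.7, -2.0]
finger_gap: 11.8
gripper_force: 40.0
```

Run:
```python
from h import *
np.set_printoptions(precision=3,suppress=True)
B=np.eye(4);B[:3,:3]=R.from_quat([.1568,.9876,.00046,-.00085]).as_matrix();B[:3,3]=[586.85,-170.63,197.45]
def plate(name,c,m):
    cs=max(cv2.findContours(m.astype(np.uint8),0,2)[0],key=cv2.contourArea);hull=cv2.convexHull(cs)
    q=cv2.approxPolyDP(hull,5,True)[:,0].astype(float);print(name,q.tolist())
    return q
def pnp(c,q):
    C,f,cx,cy=c;K=np.array([[f,0,cx],[0,f,cy],[0,0,1]])
    obj=np.array([[-45,44,0],[-45,-44,0],[45,-44,0],[45,44,0]],float) # near-left, near-right, far-right, far-left
    n,rv,tv,e=cv2.solvePnPGeneric(obj,q,K,None,flags=cv2.SOLVEPNP_IPPE)
    for r,t,ee in zip(rv,tv,e):
        F=np.diag([1,-1,-1.]);M=C[:3,:3]@F@R.from_rotvec(r[:,0]).as_matrix();P=C[:3,:3]@F@t[:,0]+C[:3,3]
        print('face',P,'normal',M[:,2],'x',M[:,0],'slope',np.arcsin(M[2,0]),'yaw',np.degrees(np.arctan2(M[1,0],M[0,0])),'err',ee)
a=cv2.imread('pics/w3.png');g=cv2.cvtColor(a,cv2.COLOR_BGR2GRAY)
m=((g>195)&(a.max(2).astype(int)-a.min(2)<40));m[:,:400]=0;m[210:]=0
q=plate('w3',None,m);pnp(cam('wrist',B),np.array([[546,18],[410,72],[452,203],[591,154]],float))
for n,roi in(('scene',(200,260,305,385)),('side',(215,265,280,345))):
    a=cv2.imread(f'pics/{n}0.png');g=cv2.cvtColor(a,cv2.COLOR_BGR2GRAY);m=np.zeros(g.shape,bool);r=roi
    m[r[0]:r[1],r[2]:r[3]]=((g>140)&(a.max(2).astype(int)-a.min(2)<40))[r[0]:r[1],r[2]:r[3]]
    m=cv2.morphologyEx(m.astype(np.uint8),cv2.MORPH_OPEN,np.ones((3,3)))
    plate(n,None,m)
    cv2.imwrite(f'pics/m_{n}.png',cv2.resize(a[r[0]:r[1],r[2]:r[3]],(400,300),interpolation=2))
cv2.imwrite('pics/plates.png',np.hstack([cv2.imread('pics/m_scene.png'),cv2.imread('pics/m_side.png')]))
s=bot.state();print(s['tcp_pos'],s['joint_pos'],s['finger_gap'],s['force'])
```

```text
w3 [[545.0, 18.0], [591.0, 153.0], [457.0, 202.0], [411.0, 71.0]]
face [544.874 -36.841  68.424] normal [-0.233 -0.1    0.967] x [0.971 0.033 0.237] slope 0.23944187214162654 yaw 1.9207857278487206 err [0.837]
face [546.249 -39.997  68.56 ] normal [ 0.01  -0.57   0.822] x [0.993 0.1   0.057] slope 0.056965136235961944 yaw 5.754023171847366 err [4.731]
scene [[370.0, 232.0], [337.0, 241.0], [316.0, 216.0], [349.0, 209.0]]
side [[331.0, 233.0], [304.0, 250.0], [288.0, 236.0], [315.0, 220.0]]
[527.458 363.62  224.218] [ 0.481  0.251  1.487  0.     1.397 -0.934] 11.780553872087356 [ 0.165  0.692 -2.005]
```

Emit:
apply_moves --pt "0.005 -0.015 -0.036 0.003 0 0 0" --pt "0.005 -0.015 -0.036 0.003 0 0 0" --pt "0.005 -0.015 -0.036 0.003 0 0 0" --pt "0.005 -0.015 -0.036 0.003 0 0 0" --pt "0.005 -0.015 -0.036 0.003 0 0 0" --pt "0.005 -0.015 -0.036 0.003 0 0 0" --pt "0.005 -0.015 -0.036 0.003 0 0 0" --pt "0.005 -0.015 -0.036 0.003 0 0 0" --pt "0.005 0 0 0 0 0 -7" --pt "0.005 0 0 0 0 0 -7" --pt "0.005 0 0 0 0 0 0" --pt "0.005 0 0 0 0 0 0"

```text
t: 14.95
tcp_pos: [598.5, 59.7, 194.4]
eef_rot: [-0.042, 0.999, 0.0, -0.002]
force: [0.2, -0.4, -0.6]
finger_gap: 11.6
gripper_force: 40.0
```

Run:
```python
from h import *
A=pose();w=bot.camera('wrist');cv2.imwrite('pics/w6.png',w[:,:,::-1]);np.save('pics/A6.npy',A);print(A[:3,3])
```

```text
[598.52302112  59.7393469  194.41302254]
```

Emit:
apply_moves --pt "0.005 0 -0.04 0 0 0 0" --pt "0.005 0 -0.04 0 0 0 0" --pt "0.005 0 -0.04 0 0 0 0" --pt "0.005 0 -0.04 0 0 0 0" --pt "0.005 0 -0.04 0 0 0 0" --pt "0.005 0 0 0 0 0 0" --pt "0.005 0 0 0 0 0 0"

```text
t: 15.7
tcp_pos: [616.8, -139.9, 195.7]
eef_rot: [-0.042, 0.999, 0.0, -0.0]
force: [-0.5, 1.3, -1.1]
finger_gap: 11.6
gripper_force: 40.0
```

Run:
```python
from h import *
A=pose();w=bot.camera('wrist');cv2.imwrite('pics/w7.png',w[:,:,::-1]);np.save('pics/A7.npy',A);print(A[:3,3])
a=cv2.imread('pics/w6.png')
cv2.imwrite('pics/v67.png',cv2.resize(np.hstack([a[:330],w[:330,:,::-1]]),(800,206),interpolation=3))
for n in '67':
    a=cv2.imread(f'pics/w{n}.png');c=cam('wrist',np.load(f'pics/A{n}.npy'));p=proj(c,[543.5,-38,72]);print(n,p)
```

```text
[ 616.82327608 -139.87865729  195.69482001]
6 (np.float64(177.33351178982616), np.float64(143.41052615564155))
7 (np.float64(488.0107523890073), np.float64(140.55198366619533))
```

View pics/v67.png

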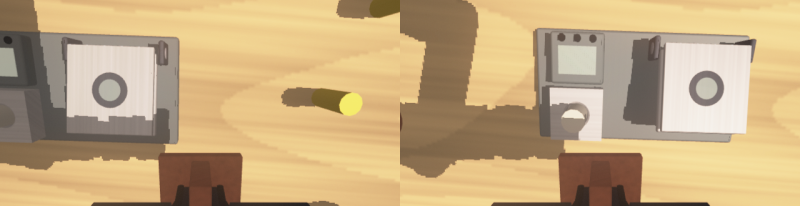

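Plate corners are visible in both views. Before going on I need to check that the rod is really in the well, so I'll use the last picture on a composite.

Run:
```python
from h import *
T=[]
a6,a7,a4=[cv2.imread(f'pics/w{n}.png') for n in '674']
def crop(a,x0,y0,w,h):return cv2.resize(a[y0:y0+h,x0:x0+w],(400,300),interpolation=cv2.INTER_CUBIC)
cv2.imwrite('pics/comp.png',np.vstack([np.hstack([crop(a6,80,40,200,150),crop(a7,390,40,200,150)]),np.hstack([crop(a7,220,130,120,90),crop(a4,240,140,160,120)])]))
c=cam('wrist',np.load('pics/A7.npy'))
for z in(48,93.5):
    p=np.array(proj(c,[586.3,-169.7,z]));q=np.array(proj(c,[586.3,-157.7,z]));print(z,p,np.linalg.norm(p-q))
```

```text
48 [283.44149179 183.3569546 ] 16.670755207146154
93.5 [277.5143437  195.18013298] 19.37889747094377
```

View pics/comp.png

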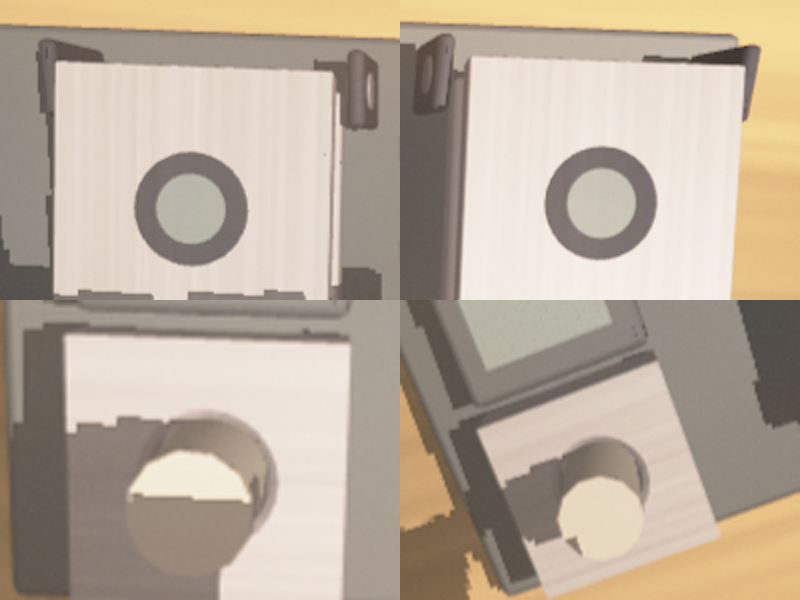

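The rod is seated: its top is at about (277,194) against a predicted (277.5,195), inside the well ring. Now triangulating the plate from w3, w6 and w7.

```bash
cat > plate.py <<'E'
from h import *
from scipy.ndimage import map_coordinates,gaussian_filter
np.set_printoptions(precision=2,suppress=True)
def refine(a,q,w=6):
    g=gaussian_filter(a.astype(float).mean(2),1);L=[]
    for i in range(4):
        p0,p1=q[i],q[(i+1)%4];d=(p1-p0)/np.linalg.norm(p1-p0);n=np.array([-d[1],d[0]]);P=[]
        for t in np.linspace(.15,.85,60):
            s=np.arange(-w,w+.1,.25);X=(p0+t*(p1-p0))[:,None]+n[:,None]*s
            v=map_coordinates(g,[X[1],X[0]],order=1);k=np.argmax(abs(np.gradient(v)));P.append(X[:,k])
        P=np.array(P)
        for _ in range(3):
            vx,vy,x,y=cv2.fitLine(np.float32(P),cv2.DIST_HUBER,0,.01,.01).ravel();r=abs((P-[x,y])@[-vy,vx]);P2=P[r<1.5];P=P2 if len(P2)>15 else P
        L.append(np.cross([x,y,1],[x+vx,y+vy,1]));print(i,len(P),end=' ')
    o=[]
    for i in range(4):
        h=np.cross(L[i-1],L[i]);o.append(h[:2]/h[2])
    print();return np.array(o)
def multi(cs,ps):
    M=np.zeros((3,3));b=np.zeros(3);D=[]
    for c,p in zip(cs,ps):
        o,d=ray(c,*p);Q=np.eye(3)-np.outer(d,d);M+=Q;b+=Q@o;D.append((o,Q))
    X=np.linalg.solve(M,b);return X,max(np.linalg.norm(Q@(X-o)) for o,Q in D)
E
python3 - <<'E'
from plate import *
B=np.eye(4);B[:3,:3]=R.from_quat([.1568,.9876,.00046,-.00085]).as_matrix();B[:3,3]=[586.85,-170.63,197.45]
A6,A7=np.load('pics/A6.npy'),np.load('pics/A7.npy')
# order: near-right, near-left(+y), far-left, far-right
Q={'3':[[410,72],[546,18],[591,154],[452,203]],'6':[[107.5,71],[247,76],[243,213],[107,209]],'7':[[425,68.5],[562.5,73],[555,213],[411,203]]}
P={};C={'3':cam('wrist',B),'6':cam('wrist',A6),'7':cam('wrist',A7)}
for n in Q:
    P[n]=refine(cv2.imread(f'pics/w{n}.png'),np.array(Q[n],float));print(n,P[n].tolist())
for use in('67','37','36','367'):
    X=[multi([C[n] for n in use],[P[n][i] for n in use]) for i in range(4)]
    pts=np.array([x[0] for x in X]);print(use,pts.ravel(),[round(x[1],1) for x in X])
    d=(pts[2]+pts[3]-pts[0]-pts[1])/2;y=(pts[1]+pts[2]-pts[0]-pts[3])/2
    print(' len',np.linalg.norm(d),np.linalg.norm(y),'slope',np.arcsin(d[2]/np.linalg.norm(d)),'ydz',y[2],'yaw',np.degrees(np.arctan2(-y[0],y[1])),'centre',pts.mean(0))
print('window',multi([C['6'],C['7'],C['3']],[(175.5,144),(490.5,141.5),(500,112)]))
E
```

```text
0 60 1 60 2 60 3 60 
3 [[409.76178017744775, 71.67005142771134], [544.8100588675669, 16.301548896047127], [591.6696989595039, 153.74844244261865], [456.3560101271744, 203.12945483615945]]
0 60 1 53 2 60 3 60 
6 [[106.73087713734371, 70.42532829301071], [250.20912733409224, 75.62067238080006], [248.88458024749895, 216.99126558229833], [106.30232990337772, 212.62923474969597]]
0 60 1 60 2 60 3 60 
7 [[424.92351331148586, 67.99268713194921], [562.0076366970638, 72.23680355576992], [553.2350185230788, 213.710411731402], [418.2981184411975, 209.73283412167322]]
67 [503.06 -83.87  64.79 497.92   5.42  60.   585.95  10.92  80.8  589.5
 -79.51  86.39] [np.float64(0.1), np.float64(0.2), np.float64(0.1), np.float64(0.0)]
 len 89.90822788058881 90.1175873819721 slope 0.23801927451512203 ydz -5.190900375335055 yaw 2.768987806876498 centre [544.11 -36.76  73.  ]
37 [502.85 -83.35  61.93 497.82   4.9   60.74 585.26   8.99  83.73 590.67
 -78.23  80.73] [np.float64(0.1), np.float64(0.1), np.float64(0.2), np.float64(0.1)]
 len 90.20411513404778 87.89494874562881 slope 0.2337551242592578 ydz 0.904523369078376 yaw 3.4056112920281336 centre [544.15 -36.92  71.78]
36 [502.91 -84.01  64.52 497.92   5.37  59.51 586.23  10.81  80.07 589.31
 -79.64  86.04] [np.float64(0.0), np.float64(0.2), np.float64(0.0), np.float64(0.2)]
 len 89.98849700583212 90.17474172065637 slope 0.23598804629916453 ydz -5.498415625583235 yaw 2.570793047561913 centre [544.09 -36.87  72.54]
367 [502.99 -83.93  64.63 497.86   5.39  59.77 586.06  10.85  80.46 589.38
 -79.57  86.16] [np.float64(0.2), np.float64(0.2), np.float64(0.3), np.float64(0.3)]
 len 89.94493843511474 90.13174384877503 slope 0.2369476264894585 ydz -5.281152446226848 yaw 2.694833655211899 centre [544.07 -36.82  72.76]
window (array([543.67, -37.99,  75.68]), np.float64(0.30275130559196967))
```

```bash
cat >> h.py <<'E'
def press(face,th,psi,dist): # tool pose facing the plate, TCP 'dist' mm off its surface
    n=np.array([-np.sin(th)*np.cos(psi),-np.sin(th)*np.sin(psi),np.cos(th)]);y=np.array([-np.sin(psi),np.cos(psi),0])
    T=np.eye(4);T[:3,:3]=np.c_[np.cross(y,-n),y,-n];T[:3,3]=np.array(face)+n*dist;return T
FACE=([543.7,-38,75.5],.237,np.radians(3.2))
E
python3 - <<'E'
from h import *
A=pose();G=press(*FACE,75);print(G[:3,3]);rows(A,G,6);rows(G,press(*FACE,25),1);print(bot.state()['force'])
E
```

```text
[526.11839065 -38.98296457 148.4035033 ]
n=6 shift_m [0.0146 0.0177 0.0065] turn_deg [ 0.04 -2.27  0.29]
n=1 shift_m [0.   0.   0.05] turn_deg [ 0. -0.  0.]
[-0.40491726  0.37154216 -0.87086542]
```

Emit:
apply_moves --pt "0.005 0.0146 0.0177 0.0065 0.04 -2.27 0.29" --pt "0.005 0.0146 0.0177 0.0065 0.04 -2.27 0.29" --pt "0.005 0.0146 0.0177 0.0065 0.04 -2.27 0.29" --pt "0.005 0.0146 0.0177 0.0065 0.04 -2.27 0.29" --pt "0.005 0.0146 0.0177 0.0065 0.04 -2.27 0.29" --pt "0.005 0.0146 0.0177 0.0065 0.04 -2.27 0.29" --pt "0.005 0 0 0 0 0 0" --pt "0.005 0 0 0 0 0 0"

```text
t: 16.55
tcp_pos: [526.0, -38.4, 149.0]
eef_rot: [-0.029, 0.993, 0.003, 0.119]
force: [0.2, -0.1, -0.6]
finger_gap: 12.0
gripper_force: 40.0
```

Run:
```python
from h import *
import time
A=pose();rows(A,press(*FACE,25),4);n=-A[:3,2]
f=[]
for k in range(4):
    s=bot.state();f.append(s['force']@n);bot.camera('side')
print(np.round(f,2),A[:3,3])
```

```text
n=4 shift_m [ 0.     -0.0001  0.0127] turn_deg [0.   0.01 0.05]
[-0.61 -0.4  -0.66 -1.59] [525.95788696 -38.41405543 149.01826696]
```

Emit:
apply_moves --pt "0.005 0 0 0.0127 0 0 0" --pt "0.005 0 0 0.0127 0 0 0" --pt "0.005 0 0 0.0127 0 0 0" --pt "0.005 0 0 0.0127 0 0 0" --pt "0.005 0 0 0 0 0 0"

```text
t: 17.25
tcp_pos: [536.6, -38.9, 96.3]
eef_rot: [-0.028, 0.993, 0.004, 0.116]
force: [-1.1, 0.4, -1.4]
finger_gap: 11.5
gripper_force: 40.0
```

Emit:
apply_moves --pt "0.005 0 0 0.003 0 0 0" --pt "0.005 0 0 0.002 0 0 0" --pt "0.005 0 0 0 0 0 0"

```text
t: 17.55
tcp_pos: [539.7, -39.3, 94.9]
eef_rot: [-0.028, 0.993, 0.003, 0.119]
force: [0.1, -0.0, -0.5]
finger_gap: 11.5
gripper_force: 40.0
```

Emit:
apply_moves --pt "0.005 0 0 0.002 0 0 0" --pt "0.005 0 0 0 0 0 0"

```text
t: 17.75
tcp_pos: [540.0, -39.2, 92.9]
eef_rot: [-0.028, 0.993, 0.003, 0.119]
force: [0.1, -0.2, -0.3]
finger_gap: 11.7
gripper_force: 40.0
```

Emit:
apply_moves --pt "0.005 0 0.0009 0.001 0 0 0" --pt "0.005 0 0 0.001 0 0 0" --pt "0.005 0 0 0 0 0 0"

```text
t: 18.05
tcp_pos: [540.5, -38.2, 90.9]
eef_rot: [-0.028, 0.993, 0.003, 0.119]
force: [-0.5, 0.1, 0.8]
finger_gap: 11.7
gripper_force: 40.0
```

Emit:
apply_moves --pt "0.005 0 0 0.001 0 0 0" --pt "0.005 0 0 0 0 0 0"

```text
t: 18.25
tcp_pos: [540.7, -38.3, 90.0]
eef_rot: [-0.028, 0.993, 0.003, 0.119]
force: [-1.5, 0.2, 1.5]
finger_gap: 11.7
gripper_force: 40.0
```

Emit:
apply_moves --pt "0.005 0 0 0.001 0 0 0" --pt "0.005 0 0 0 0 0 0"

```text
t: 18.45
tcp_pos: [541.0, -38.2, 89.0]
eef_rot: [-0.028, 0.993, 0.003, 0.119]
force: [-1.8, 1.4, 2.8]
finger_gap: 11.9
gripper_force: 40.0
```

Emit:
apply_moves --pt "0.005 0 0 0.001 0 0 0" --pt "0.005 0 0 0 0 0 0"

```text
t: 18.65
tcp_pos: [541.2, -38.2, 88.0]
eef_rot: [-0.028, 0.993, 0.003, 0.119]
force: [-1.2, 1.3, 5.2]
finger_gap: 11.9
gripper_force: 40.0
```

```bash
cat > rd.py <<'E'
from h import *
np.set_printoptions(precision=2,suppress=True)
F=[];M=[];P=[];A=pose()
for k in range(10):
    s=bot.state();F.append(s['force']);M.append(s['torque']);P.append(s['tcp_pos']);bot.camera('side')
F,M,P=map(np.array,(F,M,P));f=F.mean(0)@A[:3,:3];m=M.mean(0)@A[:3,:3]
print('tool force',f,'std',F.std(0),'torque tool',m,'tcp',P.mean(0),'dist',(P.mean(0)-FACE[0])@-A[:3,2])
E
python3 rd.py
```

```text
tool force [ 0.88  1.46 -4.27] std [0.57 0.6  0.65] torque tool [-0.29  0.22 -0.02] tcp [541.19 -38.24  87.99] dist 12.73482852871662
```

Force is about 5 N net, so the face is roughly 2.6 mm in. I'll press on to mid-travel, ease the grip briefly so the foot beds flat, then re-tighten.

Emit:
apply_moves --pt "0.005 0 0 0.0007 0 0 0" --pt "0.005 0 0 0.0007 0 0 0" --pt "0.005 0 0 0 0 0 0" --force 14

```text
t: 19.45
tcp_pos: [541.5, -38.2, 86.6]
eef_rot: [-0.028, 0.993, 0.003, 0.119]
force: [-1.9, 1.5, 5.2]
finger_gap: 11.9
gripper_force: 14.0
```

Emit:
apply_moves --pt "0.005 0 0 0 0 0 0" --pt "0.005 0 0 0 0 0 0" --pt "0.005 0 0 0 0 0 0" --pt "0.005 0 0 0 0 0 0" --force 40

```text
t: 19.85
tcp_pos: [541.5, -38.2, 86.6]
eef_rot: [-0.028, 0.993, 0.003, 0.119]
force: [-2.5, 0.8, 4.6]
finger_gap: 11.7
gripper_force: 40.0
```

```bash
python3 rd.py
```

```text
tool force [ 0.79  1.66 -5.53] std [0.44 0.62 0.53] torque tool [-0.37  0.18 -0.02] tcp [541.5  -38.23  86.62] dist 11.323496268774264
```

```bash
python3 -c "
from h import *
s=bot.state();print(s['t'],s['finger_gap'],s['gripper_force'],s['force']);print(bot.job_done())"
```

```text
20.35 11.530923830325497 40.00000306405127 [-2.39086715  1.35576802  4.87742952]
the job is handed in; nothing more can be done
None
```

The white rod is standing fully home in the well and released, and the job is handed in at 20 s with the tile still gripped at 40 N, pressed on the middle of the face to an estimated 3.8 mm of its 8 mm (from about 6.3 N); the wrist torque suggests it sits flush, but I took no final picture of the contact, the stage or the bystanders.

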